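# True up a control box corner with the assembly square

### The job

Take the assembly square by its orange post and press it gently into the inside corner of the open control box until its two legs bear flush, without gaps, on the front panel and on the leaning side panel, so that this panel is pushed square; hold it pressed on both for a second. Then lay the square back flat in the middle of the blue mat and let go, leaving the side panel square. Touch the box only with the square, press like a hand would (about 10 N on each, never over 22 N), and leave everything else alone.

Things in the scene. Friction and masses are not known exactly. Their poses are not given: they have to be found in the camera images.
- square: Assembly square, 0.3 to 0.5 kg: two rigid aluminium legs at right angles, each 120 long outside, 16 thick, 32 mm high, with an upright orange grip post inside the angle. Origin: on the underside, under the middle of the post; z up. The outer (measuring) faces of the legs are the planes x = +50 and y = +50 mm; the legs end at y = -70 and x = -70 mm. A plate 10 mm thick joins post and legs.
- post_top (a point): Centre of the top of the orange post, 80 mm over the square's underside. The post is 28 x 28 mm, its faces square to the square's x and y axes; it can be gripped across either, with the fingertips above the legs (more than 32 mm over the underside).
- square_corner (a point): Outer corner of the square where its measuring faces meet, on the underside; at (+50, +50, 0) mm from the square's origin, same axes.
- side_tip (a point): End of the leg that goes against the side panel: on its measuring face, on the underside, at (-70, +50, 0) mm from the square's origin.
- mat: Blue flat mat, 190 x 190 x 4 mm, fixed on the table, where the square lies at first (its legs' yaw may differ from the mat's). Origin: centre of its underside.
- chassis: Open control box, fixed to the table: grey tray, floor 4 mm thick, x from -202 to +42, y from -222 to +2 mm, lips to 16 mm high along the x = -200 and y = -220 edges. Origin: at table height on the hinge axis of the side panel; -x and -y run into the tray. A loose capacitor stands near (-165, -180) mm, a fixed 22 mm high green terminal block near (-178, -120) mm.
- front_frame: Two small feet carrying the upright white front panel (5 mm thick, top 75 mm over the table, three black sockets outside). Origin and axes as the chassis. The panel's inner face is square to chassis x, from y = -3 to -218 mm, but its place in its slots differs each time and is not measured: anywhere from x = 0 to x = +15 mm. See or feel where it is. It is clamped and does not slide under permitted pushes.
- side_panel: White panel with vent slots outside, 5 mm thick, top 75 mm over the table, hinged on a vertical axis, meeting the front panel in the inside corner. Origin: on the hinge axis at table height. Its inner face is its own plane y = 0, facing -y, and runs from x = -170 to x = +24 mm (past the end of the front panel).
- side_hinge (a joint): Side panel's angle, rad: 0 when square to the front panel, positive with its free (-x) end leaning into the box (starts at 0.05 to 0.12); it can go past square to -0.12. Stiff friction hinge: turns under 0.35 N m (about 3 N at the far tip of the square's leg), stays where left. At the hinge it does not give, so the push grows steeply once a whole leg bears on it.
- capacitor: Bystander: upright aluminium capacitor, 40 mm across, 76 mm high, loose in the tray of the box. Origin: centre of its underside.
- screwdriver: Bystander: red screwdriver lying on the table beyond the mat. Origin: its middle.
- relay: Bystander: black relay block 45 x 35 x 40 mm. Origin: centre of its underside.
- spool: Bystander: wire spool 56 mm across, 40 mm high. Origin: centre of its underside.
- wrench: Bystander: steel wrench lying left of the box. Origin: its middle.
Mind the look-alikes: they are no part of the job. Several things look just like the square: the one meant starts farthest from the robot's base. What is shaped like the front_frame but red is not meant.

How it is judged:
On the way, in this order (a step that is already met when the one before it is completed fails the run):
1. the square is lifted off the mat (height (world z) of square above 0.03 m), for 0.1 s.
2. the square is seated in the corner and pressed on both panels (5 N or more on each) without a gap of 3 mm at either end of the side leg, the side panel within 0.02 rad of square, for 0.6 s (contact force between square and side_panel above 5 N and contact force between square and front_frame above 5 N and y of each of square_corner, side_tip in the frame of side_panel above -0.003 m and value of joint side_hinge between -0.02 and 0.02 rad), for 0.6 s.
At the end, for the whole second after the job is handed in: The square lies flat, at rest and released on the mat, its post within 30 mm of the mat's centre, and the side panel stands square to the front panel within 0.02 rad (horizontal distance between square and mat below 0.03 m and height (world z) of square below 0.007 m and angle between square's own z axis and vertical below 0.05 rad and linear speed of square below 0.01 m/s and value of joint side_hinge between -0.02 and 0.02 rad); the robot touches nothing.
It fails at once if the square is pressed on a panel with more than 22 N (contact force between square and side_panel above 22 N or contact force between square and front_frame above 22 N).
It fails at once if the robot itself touches a panel or the box (contact force between any of the fingers, the arm and side_panel above 1 N or contact force between any of the fingers, the arm and front_frame above 1 N or contact force between any of the fingers, the arm and chassis above 1 N).
It fails at once if a bystander is moved by more than 15 mm (distance of any of capacitor, screwdriver, relay, spool, wrench from where it was at the start of the episode above 0.015 m).
It also fails if it takes over 67 s, if anything falls off the work surface, if the arm or the gripper's body presses on something with over 40 N, if the wrist force passes 120 N, or if a joint passes its speed limit or range.

### The arm

A 6-joint arm with a two-finger parallel gripper is mounted at the origin on the work surface. World frame = base frame: x ahead of the robot, y to its left, z up, the work surface at z = 0. Lengths are in m, angles in rad, forces in N, time in s.
With the tool pointing down it reaches from about 0.25 to 0.725 m from the base axis. Payload 4 kg.
Tool frame: the origin (TCP) lies midway between the tips of the shut fingers; the grasp point (between the pads) lies 19 mm behind it (manip.hold_point_z is the distance from the TCP to the grasp point, in m); z points along the fingers, y is the line along which they close (so a half turn about z gives the same grasp; the last joint's range is limited). The gripper opens to 85 mm and grips with 20 to 120 N. Pads are 22 mm wide; open, the fingers measure 114 mm over their backs; the gripper's body (76 mm by 85 mm) begins 54 mm behind the grasp point. The pads swing forward as they close: fully open they stand 13 mm farther back than shut.
Start: joints at [1.115, 0.241, 0.005, 1.335, 0, 1.571], TCP at [0.22, 0.449, 0.231] pointing down, gripper open.
Joint ranges: [-2.72, 2.72], [-1.05, 1.87], [-1.09, 1.28], [-1.99, 2.15], [-1.42, 1.44], [-3.14, 3.14]. Speed limits (rad/s): [2.79, 2.79, 3.14, 3.14, 3.14, 3.14].

### API

Orientations are given as a unit quaternion [w, x, y, z].
In Python, from workcell import telemetry, cams, manip gives the robot as it stands.
- The arm moves only by the tool drive_tool, never from a script. Its argument "commands" is a list of rows, each a list of 3 entries, a list of its own where there are three numbers: the turn, a rotation vector about the world's x, y, z in rad, then the shift along the world's x, y, z in m, then the opening, from 0 (shut) to 1 (fully open). A call has 1 to 8 rows; each row is the pose to reach, as a shift and turn from the pose commanded when the call began; what a row does not reach only later rows make up. A row lasts 1/12 s, in which the tool goes at most 41.7 mm and 7.16 degrees, less where a joint would pass 70% of its speed; a pose out of reach is approached as far as the arm can. A call with a gripper value outside its range is refused whole. The fingers move at their own pace and stop on an object; the grip force is fixed at half the most. Time passes only in rows, so rows that repeat a pose let the fingers close. It gives the time, the measured TCP pose, the force and the opening at its end, in the units of the state.
- telemetry.sense(): the state, without advancing time (a new reading comes with each control period).
- cams.read_camera(name): name is "side" or "top"; returns the picture (480x640x3 uint8, blue, green, red); there is no depth.
- cams.camera_info(name): a dict with "intrinsics" (3x3 intrinsics, pixels), "R" (3x3) and "t" (3): a world point X has camera coordinates R X + t. Camera axes: x right, y down, z forward; pixel columns grow to the right and rows downward; lengths in m; the calibration is good to about 2 mm. A picture is of the moment at which its call begins. camera_info takes no time and is no camera call.
- manip.finish_job(): hands the job in, once; it reports no verdict.
The state is a dict: "time": time; "q": joint angles; "qd": joint speeds; "joint_torque": joint torques, N m; "ee_pos": TCP position; "tcp_rot": TCP orientation; "force": force on the tool from outside, world axes, zero at the start; "moment": the same for the moment, N m; "grip_width": finger opening in m.
Only numpy, scipy, OpenCV 4.12 (cv2) and the standard library are available. Lean on these libraries where they do the work, as an engineer would, in place of code of your own. Each camera call takes 0.05 s, during which the arm holds its last target. There are 200 camera calls.

## Working session

There is one attempt and no reset: what is moved stays moved. The work goes in short steps, Python scripts to look and compute and a tool call to move; the robot and the scene stay as the last step left them, time stands still between calls to the robot, and variables do not carry over. Pictures are saved under pics/ and viewed, on a budget of 10 in all, crops included, one or two more only if the job needs it, and the job is handed in when it is done.

Besides the shell and the picture viewer there is one more tool, called after "Request:" as name(argument=value, ...) on one line, values as JSON. drive_tool: Moves the arm, as the interface text tells. Its arguments: {"type":"object","properties":{"commands":{"type":"array"}},"required":["commands"]}

```bash
ls; mkdir -p pics
python3 - <<'E'
from workcell import telemetry, cams, manip
import cv2, numpy as np
for n in("top","side"):
    cv2.imwrite(f"pics/{n}0.png",cams.read_camera(n)); i=cams.camera_info(n); print(n,np.round(i["intrinsics"],1).tolist(),np.round(i["R"],3).tolist(),np.round(i["t"],3))
print(telemetry.sense(), manip.hold_point_z)
E
```

```text
pics
top [[580.6, 0.0, 322.5], [0.0, 580.6, 228.2], [0.0, 0.0, 1.0]] [[0.02, -1.0, -0.009], [-0.989, -0.018, -0.15], [0.149, 0.012, -0.989]] [0.05  0.465 1.538]
side [[599.3, 0.0, 332.2], [0.0, 599.3, 239.8], [0.0, 0.0, 1.0]] [[0.814, -0.58, -0.011], [-0.288, -0.387, -0.876], [0.504, 0.716, -0.483]] [-0.328  0.234  1.107]
{'time': 0.1, 'q': array([ 1.11500576e+00,  2.41335232e-01,  3.86236257e-03,  1.33519739e+00,
       -5.81116571e-06,  1.57078704e+00]), 'qd': array([ 0.00187393, -0.00191879,  0.00184458, -0.00014845,  0.00305475,
        0.00085764]), 'joint_torque': array([-7.17986295e-04, -3.73137724e+01,  2.53010362e+01,  1.08249634e-02,
       -5.75727404e-05, -2.88046280e-07]), 'ee_pos': array([0.21983993, 0.44845037, 0.23050448]), 'tcp_rot': array([-2.08860813e-04,  2.25923103e-01,  9.74144688e-01, -9.13397182e-04]), 'force': array([-0.07178486, -0.34189436,  0.2403749 ]), 'moment': array([ 0.00484222, -0.04342439, -0.00145453]), 'grip_width': 0.08579179712666246} 0.0187
```

View pics/top0.png

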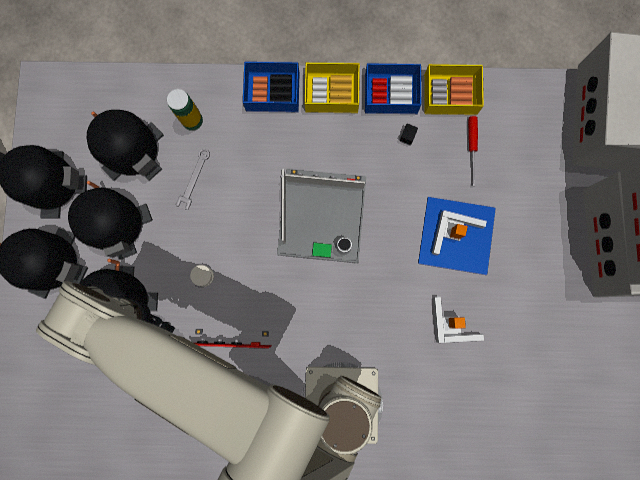

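View pics/side0.png

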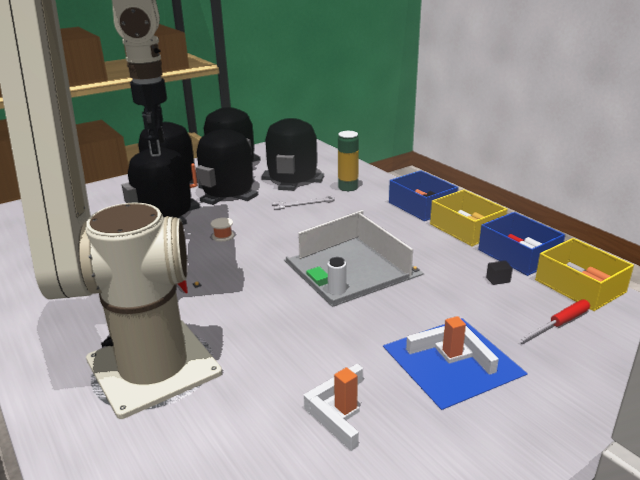

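The top view shows two look-alike squares. One is on the blue mat, with its orange post at (459,230). The other is on bare table, post at (458,323). The base is at about (345,400), so the mat one is farther away and is the one meant. The box is at (280–365,170–262): front panel along the top, side panel on the left, capacitor at (344,243). The red frame at (230,345) is a decoy. I'll confirm with an enlarged crop and measure in the same step.

```bash
cat > h.py <<'E'
import cv2, numpy as np
from workcell import telemetry, cams, manip
I={n:cams.camera_info(n) for n in("top","side")}
def ray(n,uv):
    i=I[n]; K,R,t=[np.array(i[k]) for k in("intrinsics","R","t")]
    return -R.T@t, R.T@np.linalg.solve(K,[uv[0],uv[1],1.])
def onz(n,uv,z):
    c,d=ray(n,uv); return (c+d*(z-c[2])/d[2])
def proj(n,X):
    i=I[n]; p=np.array(i["intrinsics"])@(np.array(i["R"])@X+np.array(i["t"])); return p[:2]/p[2]
def tri(uvs):
    A=np.zeros((3,3));b=np.zeros(3)
    for n,uv in uvs.items():
        c,d=ray(n,uv); d/=np.linalg.norm(d); P=np.eye(3)-np.outer(d,d); A+=P;b+=P@c
    return np.linalg.solve(A,b)
def hsv(im): return cv2.cvtColor(im,cv2.COLOR_BGR2HSV)
def mask(im,lo,hi,box):
    m=cv2.inRange(hsv(im),lo,hi); o=np.zeros_like(m); a,b,c,d=box; o[b:d,a:c]=m[b:d,a:c]; return o
def big(m):
    return max(cv2.findContours(m,cv2.RETR_EXTERNAL,cv2.CHAIN_APPROX_NONE)[0],key=cv2.contourArea)
E
python3 - <<'E'
from h import *
t=cv2.imread("pics/top0.png"); s=cv2.imread("pics/side0.png")
a=cv2.resize(t[160:270,265:375],(400,400),interpolation=cv2.INTER_CUBIC)
b=cv2.resize(t[190:280,412:502],(400,400),interpolation=cv2.INTER_CUBIC)
c=cv2.resize(s[200:310,280:430],(400,200*22//15*1),interpolation=cv2.INTER_CUBIC)
cv2.imwrite("pics/crop1.png",np.hstack([a,b]))
# mat
m=mask(t,(105,150,80),(125,255,255),(412,190,502,280)); r=cv2.convexHull(big(m))
q=cv2.minAreaRect(r); print("mat rect",q)
P=np.array([onz("top",p,.004)[:2] for p in cv2.boxPoints(q)]); print("mat corners",P.round(4).tolist(),"c",P.mean(0))
# orange post
for n,im,box in(("top",t,(412,190,502,280)),("side",s,(430,310,480,370))):
    m=mask(im,(5,150,100),(18,255,255),box); k=big(m); print(n,cv2.minAreaRect(k),cv2.boundingRect(k))
    if n=="top":
        h=hsv(im); ys,xs=np.nonzero(m); print("V hist",np.histogram(h[ys,xs,2],8))
# square legs
m=mask(t,(0,0,190),(180,40,255),(412,190,502,280)); k=big(m)
ap=cv2.approxPolyDP(k,2.5,True)[:,0]; print("legs poly",ap.tolist()); 
print([onz("top",p,.036)[:2].round(4).tolist() for p in ap])
E
```

```text
mat rect ((457.00457763671875, 235.37171936035156), (70.57180786132812, 67.35530853271484), 9.162346839904785)
mat corners [[0.3772, -0.2004], [0.5632, -0.231], [0.5349, -0.4235], [0.3501, -0.3898]] c [ 0.45633594 -0.31118288]
top ((460.82354736328125, 229.7058868408203), (10.186494827270508, 10.186494827270508), 14.03624439239502) (455, 224, 12, 12)
V hist (array([ 4,  1,  2,  1,  3,  3, 53, 40]), array([101.   , 116.625, 132.25 , 147.875, 163.5  , 179.125, 194.75 ,
       210.375, 226.   ]))
side ((456.56097412109375, 336.5487976074219), (39.20319366455078, 17.55861473083496), 83.6598129272461) (446, 317, 19, 41)
legs poly [[434, 252], [439, 252], [442, 236], [446, 232], [448, 236], [448, 221], [463, 224], [448, 220], [446, 216], [485, 225], [485, 221], [444, 211]]
[[0.4047, -0.2418], [0.4049, -0.2552], [0.4485, -0.2637], [0.4596, -0.2746], [0.4488, -0.2799], [0.4898, -0.2804], [0.4823, -0.3208], [0.4925, -0.2804], [0.5034, -0.2752], [0.4807, -0.3801], [0.4916, -0.3803], [0.5171, -0.2699]]
```

View pics/crop1.png

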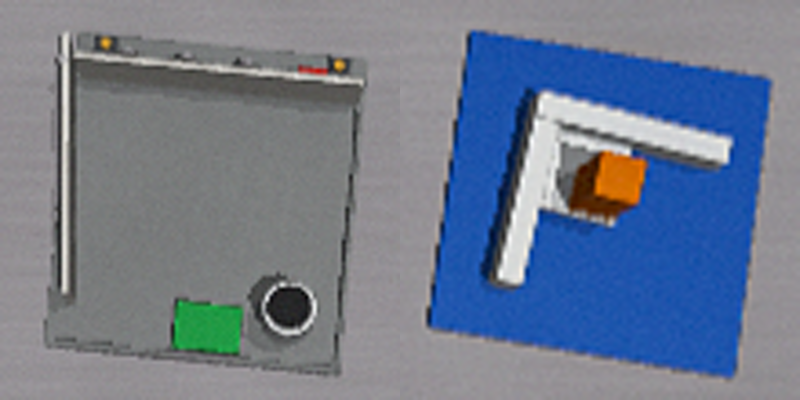

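The crop confirms it. The right half is the mat square, with its corner top-left (full image ≈(443,211)) and post top ≈(461,229). The left half is the box: front panel's bright top edge from (77,55) to (363,82), inner face shaded below it, and side panel top edge from (70,35) to (66,293), leaning. Next, subpixel edge fits.

```bash
cat >> h.py <<'E'
def edge(im,p0,p1,r=3.,sign=None,trim=.08):
    """subpixel line along p0-p1; profile runs to the right-hand normal (-d_y,d_x); sign of gradient along it"""
    g=cv2.cvtColor(im,cv2.COLOR_BGR2GRAY).astype(np.float32); p0,p1=np.float64(p0),np.float64(p1)
    d=(p1-p0)/np.linalg.norm(p1-p0); nrm=np.array([-d[1],d[0]]); s=np.arange(-r,r+.01,.25)
    L=p0+np.linspace(trim,1-trim,60)[:,None]*(p1-p0); S=L[:,None]+s[None,:,None]*nrm
    pr=cv2.remap(g,S[...,0].astype(np.float32),S[...,1].astype(np.float32),cv2.INTER_LINEAR)
    gr=np.gradient(pr,axis=1); gr=np.abs(gr) if sign is None else np.maximum(sign*gr,0)
    k=gr.argmax(1); w=np.where(np.abs(np.arange(len(s))-k[:,None])<=4,gr,0); o=(w*s).sum(1)/np.maximum(w.sum(1),1e-6)
    o_ok=np.abs(o-np.median(o))<.6; pts=(L+o[:,None]*nrm)[o_ok]
    vx,vy,x,y=cv2.fitLine(pts.astype(np.float32),cv2.DIST_HUBER,0,.01,.01).ravel(); v=np.array([vx,vy]); c=np.array([x,y])
    if v@d<0: v=-v
    q0=c+v*((p0-c)@v); q1=c+v*((p1-c)@v); return q0,q1,(o[o_ok]).std()
def isect(a,b):
    l=np.cross(np.cross([*a[0],1],[*a[1],1]),np.cross([*b[0],1],[*b[1],1])); return l[:2]/l[2]
E
python3 - <<'E'
from h import *
t=cv2.imread("pics/top0.png")
A=lambda x,y:(265+(x+.5)/3.636-.5,160+(y+.5)/3.636-.5); B=lambda x,y:(412+(x-400+.5)/4.444-.5,190+(y+.5)/4.444-.5)
def show(nm,e,z):
    P,Q=onz("top",e[0],z)[:2],onz("top",e[1],z)[:2]; d=Q-P
    print(nm,P.round(4),Q.round(4),"dir",round(float(np.arctan2(d[1],d[0])),4),"std",round(float(e[2]),2)); return P,Q
# square outer edges: corner -> front-leg end ; corner -> side-leg end (z=36)
e1=edge(t,B(540,92),B(731,136),sign=1); e2=edge(t,B(535,95),B(490,280),sign=-1)
show("sq x=+50 edge",e1,.036); show("sq y=+50 edge",e2,.036); print("sq corner",onz("top",isect(e1,e2),.036).round(4))
show("front inner top",edge(t,A(90,62),A(360,86),sign=-1),.075)
show("front outer top",edge(t,A(90,53),A(360,80),sign=1),.075)
show("side inner top",edge(t,A(74,75),A(70,290),sign=1),.075)
show("side outer top",edge(t,A(62,40),A(60,290),sign=-1),.075)
show("tray right",edge(t,A(355,110),A(340,365)),.016 )
show("tray bottom",edge(t,A(50,347),A(335,374)),.016)
m=mask(t,(5,150,195),(18,255,255),(412,190,502,280)); k=big(m); q=cv2.minAreaRect(k); print("post top",q, onz("top",q[0],.084))
c=[442.8,210.7]; print(ray("top",c)[0])
for x0 in range(0,1):
    g=cv2.cvtColor(t,cv2.COLOR_BGR2GRAY)
    print("row 215 u278-292",g[215,276:294],"col 325 v168-190",g[166:192,325])
E
```

```text
sq x=+50 edge [ 0.5201 -0.2678] [ 0.4924 -0.3829] dir -1.8065 std 0.28
sq y=+50 edge [ 0.5164 -0.2671] [ 0.4021 -0.2396] dir 2.9054 std 0.19
sq corner [ 0.52  -0.268  0.036]
front inner top [0.598  0.1497] [ 0.5819 -0.049 ] dir -1.6513 std 0.19
front outer top [0.6026 0.1501] [ 0.5873 -0.049 ] dir -1.6475 std 0.21
side inner top [0.5856 0.1654] [0.4261 0.1611] dir -3.1147 std 0.23
side outer top [0.6119 0.1713] [0.426  0.1659] dir -3.1124 std 0.11
tray right [ 0.5761 -0.0486] [ 0.3813 -0.0355] dir 3.0744 std 0.35
tray bottom [0.3894 0.178 ] [ 0.3734 -0.0357] dir -1.6458 std 0.25
post top ((461.11767578125, 229.52943420410156), (9.701424598693848, 9.216353416442871), 14.03624439239502) [ 0.45972175 -0.30447742  0.084     ]
[0.22868925 0.04028988 1.59032863]
row 215 u278-292 [144 147 147 127 124  42 215 170  73  72 128 122 127 123 123 125 125 126] col 325 v168-190 [143 147 147 149 151 148 138 123 122 124 120 143 206 189  79  77  85  84
  84  94 107 109 124 121 119 123]
```

Measured:
- **Square:** origin (0.4597,-0.3047), yaw -0.236.
- **Mat:** centre (0.4563,-0.311).
- **Chassis:** yaw ≈ -0.077, hinge ≈(0.591,0.166), front panel at F≈7.6 mm.
- **Side panel:** leaning about +0.105 rad.
- **Seated origin:** ≈(0.545,0.119).

I'm moving over the square now.

Request:
drive_tool(commands=[[[0, 0, 0.07], [0.08, -0.251, 0], 1], [[0, 0, 0.07], [0.08, -0.251, 0], 1], [[0, 0, 0.07], [0.08, -0.251, 0], 1], [[0, 0, 0.07], [0.08, -0.251, 0], 1], [[0, 0, 0.07], [0.08, -0.251, 0], 1], [[0, 0, 0.07], [0.08, -0.251, 0], 1], [[0, 0, 0.07], [0.08, -0.251, 0], 1]])

```text
time: 0.68
ee_pos: [0.3, 0.1936, 0.231]
tcp_rot: [0.0, 0.194, 0.981, -0.001]
force: [-0.3, 0.6, 0.4]
grip_width: 0.0857
```

Request:
drive_tool(commands=[[[0, 0, 0.07], [0.08, -0.251, 0], 1], [[0, 0, 0.07], [0.08, -0.251, 0], 1], [[0, 0, 0.07], [0.08, -0.251, 0], 1], [[0, 0, 0.07], [0.08, -0.251, 0], 1], [[0, 0, 0.07], [0.08, -0.251, 0], 1], [[0, 0, 0.07], [0.08, -0.251, 0], 1], [[0, 0, 0.07], [0.08, -0.251, 0], 1]])

```text
time: 1.27
ee_pos: [0.381, -0.0575, 0.2311]
tcp_rot: [0.0, 0.16, 0.987, -0.001]
force: [0.3, 0.1, 0.3]
grip_width: 0.0855
```

Request:
drive_tool(commands=[[[0, 0, 0.08], [0.08, -0.251, 0], 1], [[0, 0, 0.08], [0.08, -0.251, 0], 1], [[0, 0, 0.08], [0.08, -0.251, 0], 1], [[0, 0, 0.08], [0.08, -0.251, 0], 1], [[0, 0, 0.08], [0.08, -0.251, 0], 1], [[0, 0, 0.08], [0.08, -0.251, 0], 1], [[0, 0, 0.08], [0.08, -0.251, 0], 1], [[0, 0, 0.08], [0.08, -0.251, 0], 1]])

```text
time: 1.93
ee_pos: [0.4603, -0.3074, 0.2296]
tcp_rot: [-0.001, 0.12, 0.993, 0.0]
force: [-0.1, 0.4, -0.6]
grip_width: 0.0854
```

Request:
drive_tool(commands=[[[0, 0, 0.005], [-0.001, 0.0027, -0.04], 1], [[0, 0, 0.005], [-0.001, 0.0027, -0.08], 1], [[0, 0, 0.005], [-0.001, 0.0027, -0.12], 1], [[0, 0, 0.005], [-0.001, 0.0027, -0.15], 1], [[0, 0, 0.005], [-0.001, 0.0027, -0.17], 1], [[0, 0, 0.005], [-0.001, 0.0027, -0.185], 1], [[0, 0, 0.005], [-0.001, 0.0027, -0.19], 1], [[0, 0, 0.005], [-0.001, 0.0027, -0.19], 1]])

```text
time: 2.6
ee_pos: [0.4577, -0.2995, 0.0399]
tcp_rot: [-0.002, 0.115, 0.993, 0.001]
force: [-0.2, 0.7, 0.5]
grip_width: 0.0854
```

Request:
drive_tool(commands=[[[0, 0, 0], [0, 0, 0], 0], [[0, 0, 0], [0, 0, 0], 0], [[0, 0, 0], [0, 0, 0], 0], [[0, 0, 0], [0, 0, 0], 0], [[0, 0, 0], [0, 0, 0], 0], [[0, 0, 0], [0, 0, 0], 0], [[0, 0, 0], [0, 0, 0], 0], [[0, 0, 0], [0, 0, 0], 0]])

```text
time: 3.27
ee_pos: [0.4599, -0.3022, 0.0427]
tcp_rot: [0.001, 0.115, 0.993, -0.001]
force: [-0.9, -0.7, 5.8]
grip_width: 0.0273
```

Request:
drive_tool(commands=[[[0, 0, 0], [0, 0, 0], 0], [[0, 0, 0], [0, 0, 0], 0], [[0, 0, 0], [0, 0, 0], 0], [[0, 0, 0], [0, 0, 0], 0]])

```text
time: 3.6
ee_pos: [0.4599, -0.3022, 0.0426]
tcp_rot: [0.001, 0.115, 0.993, -0.001]
force: [1.1, -0.7, 5.5]
grip_width: 0.0277
```

Gripped at 27.7 mm. The arm seems compliant, about 2 N/mm. Lifting and checking the weight.

Request:
drive_tool(commands=[[[0, 0, 0], [0, 0, 0.02], 0], [[0, 0, 0], [0, 0, 0.05], 0], [[0, 0, 0], [0, 0, 0.09], 0], [[0, 0, 0], [0, 0, 0.12], 0], [[0, 0, 0], [0, 0, 0.14], 0], [[0, 0, 0], [0, 0, 0.14], 0], [[0, 0, 0], [0, 0, 0.14], 0], [[0, 0, 0], [0, 0, 0.14], 0]])

```text
time: 4.27
ee_pos: [0.4579, -0.3005, 0.1791]
tcp_rot: [-0.002, 0.115, 0.993, 0.001]
force: [-0.6, -0.6, -4.2]
grip_width: 0.0272
```

Run:
```python
from h import *
im=cams.read_camera("side"); s=telemetry.sense(); print(s["time"],s["ee_pos"],s["force"],s["moment"],s["tcp_rot"])
cv2.imwrite("pics/lift.png",im)
```

```text
4.3167 [ 0.45757291 -0.30031791  0.17861672] [-0.87748922  0.66770643 -4.07792009] [-0.02869168 -0.03597752  0.00320674] [-0.002315    0.11512345  0.99334778  0.00119299]
```

View pics/lift.png

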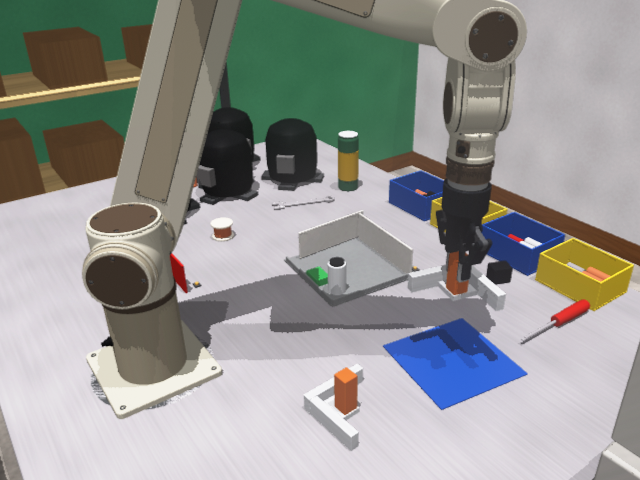

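The side view shows the square level in the gripper, post at (457,272), clear of the mat. Carrying it above the box.

Request:
drive_tool(commands=[[[0, 0, 0.03], [0.007, 0.039, 0], 0], [[0, 0, 0.06], [0.014, 0.079, 0], 0], [[0, 0, 0.09], [0.021, 0.119, 0], 0], [[0, 0, 0.12], [0.028, 0.159, 0], 0], [[0, 0, 0.154], [0.0355, 0.199, 0], 0]])

```text
time: 4.73
ee_pos: [0.4929, -0.1004, 0.1788]
tcp_rot: [-0.002, 0.038, 0.999, 0.0]
force: [1.1, -0.4, -2.5]
grip_width: 0.0275
```

Request:
drive_tool(commands=[[[0, 0, 0], [0.007, 0.039, 0], 0], [[0, 0, 0], [0.014, 0.079, 0], 0], [[0, 0, 0], [0.021, 0.119, 0], 0], [[0, 0, 0], [0.028, 0.159, 0], 0], [[0, 0, 0], [0.0355, 0.19, 0], 0], [[0, 0, 0], [0.0355, 0.199, 0], 0], [[0, 0, 0], [0.0355, 0.199, 0], 0], [[0, 0, 0], [0.0355, 0.199, 0], 0]])

```text
time: 5.4
ee_pos: [0.5287, 0.0966, 0.1792]
tcp_rot: [-0.002, 0.038, 0.999, -0.001]
force: [0.5, -0.5, -3.8]
grip_width: 0.0273
```

Run:
```python
from h import *
im=cams.read_camera("top"); s=telemetry.sense(); q=s["tcp_rot"]; print(s["time"],s["ee_pos"],s["force"],s["moment"],q,"yaw",2*np.arctan2(q[2],q[1])-np.pi)
cv2.imwrite("pics/over.png",cv2.resize(im[130:290,250:450],(800,640))[:600])
```

```text
5.45 [0.52887172 0.09585932 0.1796114 ] [-0.57942599 -0.01397507 -2.42275102] [-0.04851469  0.03994036 -0.01803453] [-1.78023098e-03  3.84650908e-02  9.99258074e-01 -7.54245002e-04] yaw -0.07694930872675432
```

View pics/over.png

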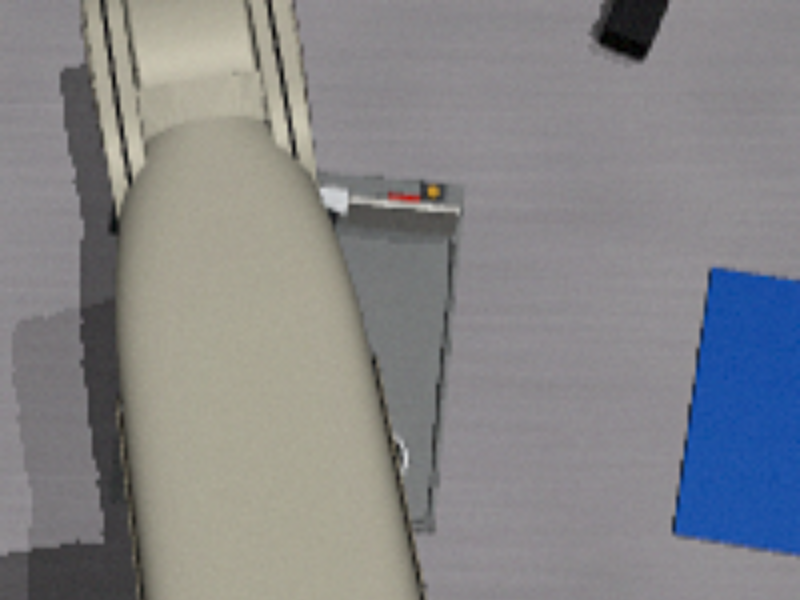

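In the top view the arm hides most of the box; only the front leg's end at (335,200) is visible, where it should be. Descending inside the corner with clearance.

Request:
drive_tool(commands=[[[0, 0, 0], [0, 0.001, -0.025], 0], [[0, 0, 0], [0, 0.001, -0.05], 0], [[0, 0, 0], [0, 0.001, -0.075], 0], [[0, 0, 0], [0, 0.001, -0.095], 0], [[0, 0, 0], [0, 0.001, -0.11], 0], [[0, 0, 0], [0, 0.001, -0.122], 0], [[0, 0, 0], [0, 0.001, -0.129], 0], [[0, 0, 0], [0, 0.001, -0.129], 0]])

```text
time: 6.12
ee_pos: [0.5283, 0.0958, 0.0503]
tcp_rot: [-0.002, 0.04, 0.999, -0.001]
force: [-0.3, 0.1, -2.4]
grip_width: 0.0273
```

Run:
```python
from h import *
im=cams.read_camera("side")
for i in range(3):
    cams.read_camera("side"); s=telemetry.sense(); q=s["tcp_rot"]; print(s["time"],s["ee_pos"].round(4),s["force"].round(2),s["moment"].round(3),"yaw",2*np.arctan2(q[2],q[1])-np.pi)
cv2.imwrite("pics/in.png",cv2.resize(im[150:310,250:450],(800,640))[:600])
```

```text
6.2167 [0.5301 0.0966 0.0525] [-0.43  0.28 -2.58] [-0.026  0.007 -0.003] yaw -0.07838216184973001
6.2667 [0.5307 0.097  0.0531] [-0.19  0.04 -3.11] [-0.014 -0.01  -0.055] yaw -0.07791514602157923
6.3167 [0.531  0.0973 0.0534] [-0.2   0.18 -2.64] [ 0.018  0.047 -0.008] yaw -0.0776007680454236
```

View pics/in.png

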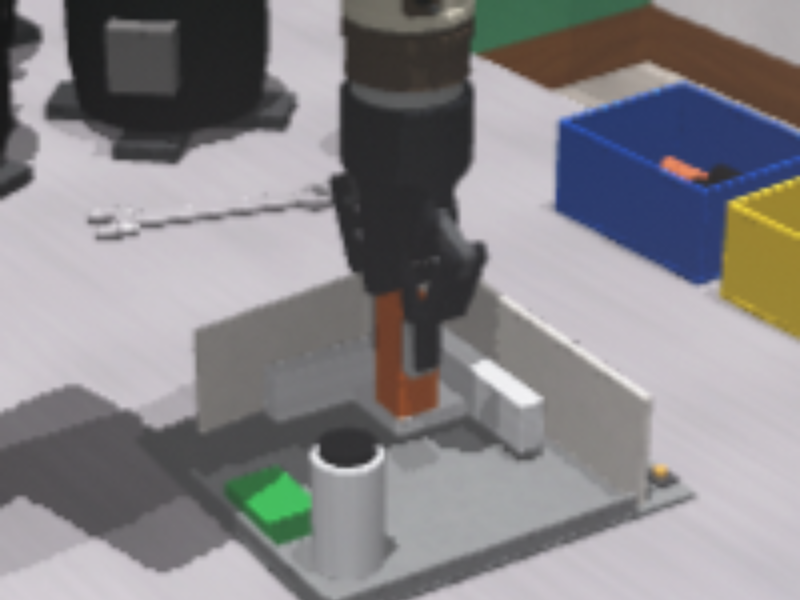

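In the side view the square is in the corner, clear of both panels and the capacitor; the side leg is near (320,380) and the front leg's end near (510,410). I'm feeling for the front panel along chassis +x.

Request:
drive_tool(commands=[[[0, 0, 0], [0.002, -0.0002, 0], 0], [[0, 0, 0], [0.004, -0.0003, 0], 0], [[0, 0, 0], [0.006, -0.0005, 0], 0], [[0, 0, 0], [0.007, -0.0005, 0], 0], [[0, 0, 0], [0.008, -0.0006, 0], 0], [[0, 0, 0], [0.008, -0.0006, 0], 0], [[0, 0, 0], [0.008, -0.0006, 0], 0]])

```text
time: 6.9
ee_pos: [0.5381, 0.0971, 0.0523]
tcp_rot: [-0.0, 0.038, 0.999, -0.0]
force: [-0.5, 0.4, -2.3]
grip_width: 0.0272
```

Request:
drive_tool(commands=[[[0, 0, 0], [0.0005, 0, 0], 0], [[0, 0, 0], [0.001, -0.0001, 0], 0], [[0, 0, 0], [0.001, -0.0001, 0], 0]])

```text
time: 7.15
ee_pos: [0.5391, 0.097, 0.0523]
tcp_rot: [-0.0, 0.038, 0.999, -0.0]
force: [-0.3, 0.4, -2.7]
grip_width: 0.0274
```

Request:
drive_tool(commands=[[[0, 0, 0], [0.0005, 0, 0], 0], [[0, 0, 0], [0.001, -0.0001, 0], 0], [[0, 0, 0], [0.001, -0.0001, 0], 0]])

```text
time: 7.4
ee_pos: [0.5402, 0.0968, 0.0523]
tcp_rot: [0.0, 0.038, 0.999, -0.0]
force: [0.6, -0.3, -3.2]
grip_width: 0.0272
```

Request:
drive_tool(commands=[[[0, 0, 0], [0.0005, 0, 0], 0], [[0, 0, 0], [0.001, -0.0001, 0], 0], [[0, 0, 0], [0.001, -0.0001, 0], 0]])

```text
time: 7.65
ee_pos: [0.5412, 0.0967, 0.0523]
tcp_rot: [0.0, 0.038, 0.999, -0.0]
force: [-0.9, -1.4, -2.9]
grip_width: 0.0273
```

Request:
drive_tool(commands=[[[0, 0, 0], [0.0005, 0, 0], 0], [[0, 0, 0], [0.001, -0.0001, 0], 0], [[0, 0, 0], [0.001, -0.0001, 0], 0]])

```text
time: 7.9
ee_pos: [0.5422, 0.0966, 0.0523]
tcp_rot: [0.0, 0.038, 0.999, 0.0]
force: [0.3, 0.4, -2.9]
grip_width: 0.0277
```

Request:
drive_tool(commands=[[[0, 0, 0], [0.0005, 0, 0], 0], [[0, 0, 0], [0.0005, 0, 0], 0], [[0, 0, 0], [0.0005, 0, 0], 0]])

```text
time: 8.15
ee_pos: [0.5426, 0.0966, 0.0523]
tcp_rot: [0.0, 0.038, 0.999, -0.0]
force: [-0.6, 0.0, -2.2]
grip_width: 0.0273
```

Request:
drive_tool(commands=[[[0, 0, 0], [0.0005, 0, 0], 0], [[0, 0, 0], [0.0005, 0, 0], 0], [[0, 0, 0], [0.0005, 0, 0], 0]])

```text
time: 8.4
ee_pos: [0.5431, 0.0967, 0.0523]
tcp_rot: [-0.0, 0.038, 0.999, -0.0]
force: [0.7, 0.1, -2.4]
grip_width: 0.0274
```

Request:
drive_tool(commands=[[[0, 0, 0], [0.0005, 0, 0], 0], [[0, 0, 0], [0.001, -0.0001, 0], 0], [[0, 0, 0], [0.001, -0.0001, 0], 0]])

```text
time: 8.65
ee_pos: [0.5431, 0.0966, 0.0521]
tcp_rot: [-0.001, 0.038, 0.999, 0.0]
force: [-2.8, 1.0, -1.4]
grip_width: 0.0274
```

Request:
drive_tool(commands=[[[0, 0, 0], [0.0005, 0, 0], 0], [[0, 0, 0], [0.001, -0.0001, 0], 0], [[0, 0, 0], [0.001, -0.0001, 0], 0]])

```text
time: 8.9
ee_pos: [0.5432, 0.0966, 0.0519]
tcp_rot: [-0.002, 0.038, 0.999, 0.0]
force: [-5.8, 0.3, -0.3]
grip_width: 0.0273
```

Request:
drive_tool(commands=[[[0, 0, 0], [0.0005, 0, 0], 0], [[0, 0, 0], [0.0005, 0, 0], 0], [[0, 0, 0], [0.0005, 0, 0], 0]])

```text
time: 9.15
ee_pos: [0.5432, 0.0966, 0.0518]
tcp_rot: [-0.002, 0.038, 0.999, 0.0]
force: [-7.0, 1.6, -0.3]
grip_width: 0.0273
```

Front contact is at TCP x≈0.5431 (vision predicted 0.5437), with stiffness about 3 N/mm. I'll back off to a light touch and sweep +y towards the side panel.

Run:
```python
from h import *
for i in range(3):
    cams.read_camera("side"); s=telemetry.sense(); q=s["tcp_rot"]; print(s["time"],s["ee_pos"].round(4),s["force"].round(2),s["moment"].round(3),"yaw",2*np.arctan2(q[2],q[1])-np.pi)
```

```text
9.2 [0.5432 0.0965 0.0518] [-6.78  0.79 -0.38] [ 0.146  1.364 -0.128] yaw -0.07660117419615364
9.25 [0.5432 0.0966 0.0518] [-8.29  1.18  0.88] [ 0.094  1.388 -0.13 ] yaw -0.07661030891522769
9.3 [0.5432 0.0965 0.0518] [-6.73  0.77 -0.23] [ 0.077  1.343 -0.139] yaw -0.07659547484853402
```

Request:
drive_tool(commands=[[[0, 0, 0], [-0.002, 0.0002, 0], 0], [[0, 0, 0], [-0.0018, 0.002, 0], 0], [[0, 0, 0], [-0.0017, 0.004, 0], 0], [[0, 0, 0], [-0.0015, 0.006, 0], 0], [[0, 0, 0], [-0.0014, 0.008, 0], 0], [[0, 0, 0], [-0.0014, 0.008, 0], 0]])

```text
time: 9.8
ee_pos: [0.5438, 0.1048, 0.052]
tcp_rot: [-0.0, 0.038, 0.999, 0.0]
force: [-3.5, -0.5, -3.1]
grip_width: 0.0273
```

Request:
drive_tool(commands=[[[0, 0, 0], [0, 0.001, 0], 0], [[0, 0, 0], [0.0002, 0.002, 0], 0], [[0, 0, 0], [0.0002, 0.002, 0], 0]])

```text
time: 10.05
ee_pos: [0.544, 0.1065, 0.0521]
tcp_rot: [-0.0, 0.038, 0.999, -0.0]
force: [-4.2, -0.9, -3.4]
grip_width: 0.0271
```

Request:
drive_tool(commands=[[[0, 0, 0], [0, 0.001, 0], 0], [[0, 0, 0], [0.0002, 0.002, 0], 0], [[0, 0, 0], [0.0002, 0.002, 0], 0]])

```text
time: 10.3
ee_pos: [0.5441, 0.1075, 0.0521]
tcp_rot: [-0.0, 0.039, 0.999, -0.001]
force: [-4.0, -2.7, -2.6]
grip_width: 0.0275
```

Request:
drive_tool(commands=[[[0, 0, 0], [0, 0.001, 0], 0], [[0, 0, 0], [0.0001, 0.002, 0], 0], [[0, 0, 0], [0.0001, 0.002, 0], 0]])

```text
time: 10.55
ee_pos: [0.5442, 0.1095, 0.0521]
tcp_rot: [-0.0, 0.039, 0.999, -0.001]
force: [-3.8, -2.8, -2.6]
grip_width: 0.0277
```

Request:
drive_tool(commands=[[[0, 0, 0], [0, 0.001, 0], 0], [[0, 0, 0], [0.0001, 0.002, 0], 0], [[0, 0, 0], [0.0001, 0.002, 0], 0]])

```text
time: 10.8
ee_pos: [0.5443, 0.1115, 0.0521]
tcp_rot: [-0.0, 0.038, 0.999, -0.001]
force: [-4.8, -3.0, -2.7]
grip_width: 0.0274
```

Request:
drive_tool(commands=[[[0, 0, 0], [0, 0.001, 0], 0], [[0, 0, 0], [0.0001, 0.002, 0], 0], [[0, 0, 0], [0.0001, 0.002, 0], 0]])

```text
time: 11.05
ee_pos: [0.5445, 0.1135, 0.0521]
tcp_rot: [-0.0, 0.038, 0.999, -0.001]
force: [-4.9, -3.8, -2.6]
grip_width: 0.0272
```

Run:
```python
from h import *
for i in range(3):
    cams.read_camera("side"); s=telemetry.sense(); q=s["tcp_rot"]; print(s["time"],s["ee_pos"].round(4),s["force"].round(2),s["moment"].round(3),"yaw",2*np.arctan2(q[2],q[1])-np.pi)
```

```text
11.1 [0.5445 0.1136 0.0521] [-4.12 -3.72 -3.14] [-0.887  0.931  0.087] yaw -0.07692872410442009
11.15 [0.5444 0.1135 0.0521] [-4.31 -2.98 -2.68] [-0.83   0.976  0.097] yaw -0.07694759445907096
11.2 [0.5445 0.1135 0.0521] [-2.65 -3.89 -3.44] [-0.86   0.961  0.025] yaw -0.07694302512984441
```

The panel is swinging under about 3 N. I'll continue in finer steps until the force rises.

Request:
drive_tool(commands=[[[0, 0, 0], [0, 0.001, 0], 0], [[0, 0, 0], [0.0001, 0.0015, 0], 0], [[0, 0, 0], [0.0001, 0.0015, 0], 0]])

```text
time: 11.45
ee_pos: [0.5446, 0.115, 0.0521]
tcp_rot: [-0.0, 0.038, 0.999, -0.001]
force: [-3.5, -4.4, -2.9]
grip_width: 0.0274
```

Request:
drive_tool(commands=[[[0, 0, 0], [0, 0.0005, 0], 0], [[0, 0, 0], [0.0001, 0.001, 0], 0], [[0, 0, 0], [0.0001, 0.001, 0], 0]])

```text
time: 11.7
ee_pos: [0.5447, 0.116, 0.0521]
tcp_rot: [-0.0, 0.038, 0.999, -0.001]
force: [-4.2, -4.1, -2.8]
grip_width: 0.0274
```

Request:
drive_tool(commands=[[[0, 0, 0], [0, 0.0005, 0], 0], [[0, 0, 0], [0.0001, 0.001, 0], 0], [[0, 0, 0], [0.0001, 0.001, 0], 0]])

```text
time: 11.95
ee_pos: [0.5448, 0.117, 0.0521]
tcp_rot: [-0.0, 0.038, 0.999, -0.001]
force: [-4.1, -4.1, -3.6]
grip_width: 0.0276
```

Request:
drive_tool(commands=[[[0, 0, 0], [0, 0.0005, 0], 0], [[0, 0, 0], [0.0001, 0.001, 0], 0], [[0, 0, 0], [0.0001, 0.001, 0], 0]])

```text
time: 12.2
ee_pos: [0.5448, 0.118, 0.0521]
tcp_rot: [-0.0, 0.038, 0.999, -0.001]
force: [-3.7, -3.2, -3.2]
grip_width: 0.0275
```

Request:
drive_tool(commands=[[[0, 0, 0], [0, 0.0005, 0], 0], [[0, 0, 0], [0.0001, 0.001, 0], 0], [[0, 0, 0], [0.0001, 0.001, 0], 0]])

```text
time: 12.45
ee_pos: [0.5449, 0.1187, 0.0521]
tcp_rot: [-0.0, 0.039, 0.999, -0.001]
force: [-5.2, -3.8, -2.8]
grip_width: 0.0271
```

Request:
drive_tool(commands=[[[0, 0, 0], [0, 0.0005, 0], 0], [[0, 0, 0], [0.0001, 0.001, 0], 0], [[0, 0, 0], [0.0001, 0.001, 0], 0]])

```text
time: 12.7
ee_pos: [0.5449, 0.1188, 0.0522]
tcp_rot: [-0.0, 0.039, 0.999, -0.002]
force: [-4.8, -6.6, -2.1]
grip_width: 0.0273
```

Request:
drive_tool(commands=[[[0, 0, 0], [0, 0.0005, 0], 0], [[0, 0, 0], [0, 0.0005, 0], 0], [[0, 0, 0], [0, 0.0005, 0], 0]])

```text
time: 12.95
ee_pos: [0.5449, 0.1188, 0.0522]
tcp_rot: [-0.0, 0.039, 0.999, -0.003]
force: [-5.4, -8.5, -1.1]
grip_width: 0.0277
```

```bash
cat > st.py <<'E'
from h import *
R=[]
for i in range(3):
    cams.read_camera("side"); R.append(telemetry.sense())
s=R[-1]; q=s["tcp_rot"]; f=np.mean([r["force"] for r in R],0); m=np.mean([r["moment"] for r in R],0)
print(s["time"],s["ee_pos"].round(4),f.round(2),m.round(3),"yaw",round(float((2*np.arctan2(q[2],q[1])-np.pi)),4),q.round(4))
E
python3 st.py
```

```text
13.1 [0.5449 0.1188 0.0522] [-4.95 -7.9  -1.05] [-1.756  1.088  0.113] yaw -0.078 [-4.000e-04  3.900e-02  9.992e-01 -2.600e-03]
```

It stopped at (0.5449,0.1188) against a predicted (0.5453,0.1190), so both legs are bearing. Raising both to about 10 N.

Request:
drive_tool(commands=[[[0, 0, 0], [0.0005, 0.0002, 0], 0], [[0, 0, 0], [0.001, 0.0004, 0], 0], [[0, 0, 0], [0.0015, 0.0006, 0], 0], [[0, 0, 0], [0.0015, 0.0006, 0], 0]])

```text
time: 13.43
ee_pos: [0.545, 0.1189, 0.0522]
tcp_rot: [-0.002, 0.039, 0.999, -0.003]
force: [-7.6, -9.0, 2.8]
grip_width: 0.0273
```

```bash
python3 st.py
```

```text
13.5833 [0.545  0.1189 0.0522] [-8.11 -9.32  2.72] [-1.981  1.659  0.071] yaw -0.0783 [-0.0017  0.0392  0.9992 -0.0032]
```

Request:
drive_tool(commands=[[[0, 0, 0], [0.0004, 0.0001, 0], 0], [[0, 0, 0], [0.0008, 0.0001, 0], 0], [[0, 0, 0], [0.0012, 0.0001, 0], 0], [[0, 0, 0], [0.0012, 0.0001, 0], 0], [[0, 0, 0], [0.0012, 0.0001, 0], 0], [[0, 0, 0], [0.0012, 0.0001, 0], 0], [[0, 0, 0], [0.0012, 0.0001, 0], 0], [[0, 0, 0], [0.0012, 0.0001, 0], 0]])

```text
time: 14.25
ee_pos: [0.545, 0.1189, 0.0522]
tcp_rot: [-0.003, 0.039, 0.999, -0.003]
force: [-11.1, -9.3, 4.9]
grip_width: 0.0273
```

```bash
python3 st.py
python3 - <<'E'
from h import *
im=cams.read_camera("side"); cv2.imwrite("pics/seat_raw.png",im); t=cams.read_camera("top"); cv2.imwrite("pics/seat_top.png",t)
cv2.imwrite("pics/seat.png",cv2.resize(im[190:310,270:430],(800,600),interpolation=cv2.INTER_CUBIC))
E
```

```text
14.4 [0.545  0.1189 0.0522] [-10.96  -9.37   4.74] [-2.019  2.208  0.036] yaw -0.0783 [-0.0028  0.0391  0.9992 -0.0033]
```

View pics/seat.png

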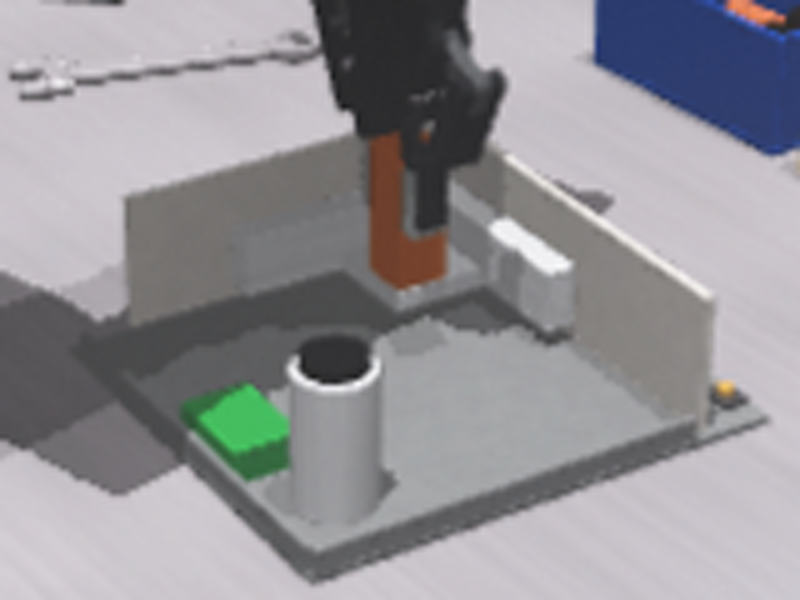

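In the side view the square is hard in the corner. The side leg (250–370,240) lies along the side panel, top edge (128,195)–(350,135), and the front leg's end (545,270) sits on the front panel. I'll measure the panel angle from the panels' top edges while continuing to hold.

```bash
cat > ang.py <<'E'
from h import *
import sys
A=lambda x,y:(270+(x+.5)/5-.5,190+(y+.5)/5-.5)
def ang(p,a,b,n="side"):
    im=cv2.imread(p); e=edge(im,a,b,r=2.5); P,Q=onz(n,e[0],.075),onz(n,e[1],.075); d=Q-P; return np.arctan2(d[1],d[0]),P[:2].round(4),Q[:2].round(4),round(float(e[2]),2)
p=sys.argv[1]
s=ang(p,A(130,195),A(340,136)); f=ang(p,A(712,292),A(520,160))
print("side",s,"front",f,"hinge est",s[0]-f[0]+np.pi/2, "side yaw",s[0],"front yaw",f[0]-np.pi/2)
E
python3 ang.py pics/seat_raw.png
```

```text
side (np.float64(-0.08290864083311295), array([0.4287, 0.1838]), array([0.5445, 0.1742]), 0.15) front (np.float64(1.4917827884178472), array([ 0.5802, -0.0529]), array([0.5921, 0.097 ]), 0.06) hinge est -0.003895102456063615 side yaw -0.08290864083311295 front yaw -0.07901353837704939
```

Request:
drive_tool(commands=[[[0, 0, 0], [0, 0, 0], 0], [[0, 0, 0], [0, 0, 0], 0], [[0, 0, 0], [0, 0, 0], 0], [[0, 0, 0], [0, 0, 0], 0], [[0, 0, 0], [0, 0, 0], 0], [[0, 0, 0], [0, 0, 0], 0], [[0, 0, 0], [0, 0, 0], 0], [[0, 0, 0], [0, 0, 0], 0]])

```text
time: 15.17
ee_pos: [0.545, 0.1189, 0.0522]
tcp_rot: [-0.003, 0.039, 0.999, -0.003]
force: [-11.1, -9.6, 3.5]
grip_width: 0.0272
```

The camera puts the hinge at -0.004 rad, with front yaw -0.079 and tool yaw -0.078. I'll press slightly harder on the side to have margin against friction, hold another 0.7 s, then back straight off both panels.

Request:
drive_tool(commands=[[[0, 0, 0], [0, 0.0004, 0], 0], [[0, 0, 0], [0.0003, 0.0008, 0], 0], [[0, 0, 0], [0.0003, 0.0008, 0], 0], [[0, 0, 0], [0.0003, 0.0008, 0], 0], [[0, 0, 0], [0.0003, 0.0008, 0], 0], [[0, 0, 0], [0.0003, 0.0008, 0], 0], [[0, 0, 0], [0.0003, 0.0008, 0], 0], [[0, 0, 0], [0.0003, 0.0008, 0], 0]])

```text
time: 15.83
ee_pos: [0.545, 0.1189, 0.0522]
tcp_rot: [-0.003, 0.039, 0.999, -0.004]
force: [-11.4, -11.1, 5.1]
grip_width: 0.0278
```

Request:
drive_tool(commands=[[[0, 0, 0], [0, 0, 0], 0], [[0, 0, 0], [0, 0, 0], 0], [[0, 0, 0], [0, 0, 0], 0], [[0, 0, 0], [0, 0, 0], 0]])

```text
time: 16.17
ee_pos: [0.545, 0.1189, 0.0522]
tcp_rot: [-0.003, 0.039, 0.999, -0.004]
force: [-11.3, -11.4, 5.5]
grip_width: 0.0274
```

Request:
drive_tool(commands=[[[0, 0, 0], [-0.0015, -0.0015, 0], 0], [[0, 0, 0], [-0.003, -0.003, 0], 0], [[0, 0, 0], [-0.005, -0.005, 0], 0], [[0, 0, 0], [-0.008, -0.008, 0], 0], [[0, 0, 0], [-0.012, -0.012, 0], 0], [[0, 0, 0], [-0.016, -0.016, 0], 0], [[0, 0, 0], [-0.019, -0.019, 0], 0], [[0, 0, 0], [-0.019, -0.019, 0], 0]])

```text
time: 16.83
ee_pos: [0.5288, 0.1034, 0.0524]
tcp_rot: [-0.0, 0.039, 0.999, -0.0]
force: [0.5, -0.0, -3.5]
grip_width: 0.0273
```

```bash
python3 st.py
python3 - <<'E'
from h import *
cv2.imwrite("pics/off.png",cams.read_camera("side"))
E
python3 ang.py pics/off.png
```

```text
16.9833 [0.5298 0.1041 0.0525] [-0.17 -0.19 -2.88] [-0.02   0.023 -0.009] yaw -0.0768 [4.000e-04 3.840e-02 9.993e-01 2.000e-04]
side (np.float64(-0.08240392166812893), array([0.4287, 0.184 ]), array([0.5446, 0.1744]), 0.15) front (np.float64(1.4908124975601242), array([ 0.5801, -0.0529]), array([0.5921, 0.097 ]), 0.06) hinge est -0.002420092433356613 side yaw -0.08240392166812893 front yaw -0.07998382923477232
```

Forces are back to zero and the panel stayed square (hinge ≈ -0.002). Lifting out and returning to the mat.

Request:
drive_tool(commands=[[[0, 0, 0], [0, 0, 0.01], 0], [[0, 0, 0], [0, 0, 0.03], 0], [[0, 0, 0], [0, 0, 0.06], 0], [[0, 0, 0], [0, 0, 0.09], 0], [[0, 0, 0], [0, 0, 0.115], 0], [[0, 0, 0], [0, 0, 0.13], 0], [[0, 0, 0], [0, 0, 0.13], 0], [[0, 0, 0], [0, 0, 0.13], 0]])

```text
time: 17.7
ee_pos: [0.5303, 0.1042, 0.1835]
tcp_rot: [0.001, 0.038, 0.999, 0.0]
force: [-0.2, -0.7, -3.3]
grip_width: 0.0271
```

Request:
drive_tool(commands=[[[0, 0, -0.02], [-0.006, -0.034, 0], 0], [[0, 0, -0.04], [-0.012, -0.069, 0], 0], [[0, 0, -0.06], [-0.018, -0.104, 0], 0], [[0, 0, -0.08], [-0.024, -0.139, 0], 0], [[0, 0, -0.086], [-0.03, -0.174, 0], 0], [[0, 0, -0.086], [-0.036, -0.207, 0], 0]])

```text
time: 18.2
ee_pos: [0.4916, -0.1044, 0.1803]
tcp_rot: [-0.002, 0.081, 0.997, 0.0]
force: [0.8, -0.6, -3.1]
grip_width: 0.0275
```

Request:
drive_tool(commands=[[[0, 0, 0], [-0.006, -0.034, 0], 0], [[0, 0, 0], [-0.012, -0.069, 0], 0], [[0, 0, 0], [-0.018, -0.104, 0], 0], [[0, 0, 0], [-0.024, -0.139, 0], 0], [[0, 0, 0], [-0.03, -0.174, 0], 0], [[0, 0, 0], [-0.036, -0.2, 0], 0], [[0, 0, 0], [-0.037, -0.208, 0], 0], [[0, 0, 0], [-0.037, -0.208, 0], 0]])

```text
time: 18.87
ee_pos: [0.4549, -0.3126, 0.1801]
tcp_rot: [-0.002, 0.083, 0.997, 0.001]
force: [0.7, 1.1, -3.9]
grip_width: 0.0273
```

```bash
python3 st.py
```

```text
19.0167 [ 0.4561 -0.3095  0.1811] [ 0.29  0.87 -3.33] [-0.009  0.02  -0.023] yaw -0.1618 [-0.001   0.0808  0.9967  0.001 ]
```

Request:
drive_tool(commands=[[[0, 0, 0], [0, -0.001, -0.03], 0], [[0, 0, 0], [0, -0.001, -0.06], 0], [[0, 0, 0], [0, -0.001, -0.085], 0], [[0, 0, 0], [0, -0.001, -0.105], 0], [[0, 0, 0], [0, -0.001, -0.12], 0], [[0, 0, 0], [0, -0.001, -0.128], 0], [[0, 0, 0], [0, -0.001, -0.131], 0], [[0, 0, 0], [0, -0.001, -0.131], 0]])

```text
time: 19.68
ee_pos: [0.4566, -0.3109, 0.0509]
tcp_rot: [-0.0, 0.081, 0.997, 0.0]
force: [-0.1, -0.5, -2.5]
grip_width: 0.027
```

Request:
drive_tool(commands=[[[0, 0, 0], [0, 0, -0.001], 0], [[0, 0, 0], [0, 0, -0.002], 0], [[0, 0, 0], [0, 0, -0.003], 0], [[0, 0, 0], [0, 0, -0.003], 0], [[0, 0, 0], [0, 0, -0.003], 0]])

```text
time: 20.1
ee_pos: [0.4567, -0.3123, 0.0488]
tcp_rot: [0.0, 0.081, 0.997, -0.0]
force: [0.6, 0.5, -3.4]
grip_width: 0.0275
```

```bash
python3 st.py
```

```text
20.25 [ 0.4565 -0.3122  0.0485] [-0.11 -0.11 -3.07] [-0.012  0.057  0.   ] yaw -0.163 [ 1.000e-04  8.140e-02  9.967e-01 -1.000e-04]
```

Request:
drive_tool(commands=[[[0, 0, 0], [0, 0, -0.001], 0], [[0, 0, 0], [0, 0, -0.002], 0], [[0, 0, 0], [0, 0, -0.003], 0], [[0, 0, 0], [0, 0, -0.003], 0], [[0, 0, 0], [0, 0, -0.003], 0]])

```text
time: 20.67
ee_pos: [0.4563, -0.312, 0.0451]
tcp_rot: [-0.0, 0.081, 0.997, 0.0]
force: [0.3, -0.1, -3.8]
grip_width: 0.0276
```

Request:
drive_tool(commands=[[[0, 0, 0], [0, 0, -0.001], 0], [[0, 0, 0], [0, 0, -0.0015], 0], [[0, 0, 0], [0, 0, -0.0015], 0], [[0, 0, 0], [0, 0, -0.0015], 0]])

```text
time: 21.0
ee_pos: [0.4565, -0.312, 0.0437]
tcp_rot: [-0.0, 0.081, 0.997, 0.0]
force: [1.0, -0.0, -2.3]
grip_width: 0.0274
```

Request:
drive_tool(commands=[[[0, 0, 0], [0, 0, -0.0005], 0], [[0, 0, 0], [0, 0, -0.001], 0], [[0, 0, 0], [0, 0, -0.001], 0], [[0, 0, 0], [0, 0, -0.001], 0]])

```text
time: 21.33
ee_pos: [0.4565, -0.3121, 0.0428]
tcp_rot: [0.0, 0.081, 0.997, -0.0]
force: [-0.5, 1.0, -3.2]
grip_width: 0.0273
```

```bash
python3 st.py
```

```text
21.4833 [ 0.4565 -0.3121  0.0428] [ 0.01  0.56 -3.3 ] [-0.079  0.003  0.034] yaw -0.1628 [ 0.      0.0813  0.9967 -0.    ]
```

Request:
drive_tool(commands=[[[0, 0, 0], [0, 0, -0.0005], 0], [[0, 0, 0], [0, 0, -0.001], 0], [[0, 0, 0], [0, 0, -0.001], 0], [[0, 0, 0], [0, 0, -0.001], 0]])

```text
time: 21.82
ee_pos: [0.4565, -0.312, 0.0427]
tcp_rot: [0.0, 0.081, 0.997, -0.0]
force: [-2.4, 2.6, 5.7]
grip_width: 0.0275
```

Request:
drive_tool(commands=[[[0, 0, 0], [0, 0, -0.0005], 0], [[0, 0, 0], [0, 0, -0.001], 0], [[0, 0, 0], [0, 0, -0.001], 0], [[0, 0, 0], [0, 0, -0.001], 0]])

```text
time: 22.15
ee_pos: [0.4565, -0.312, 0.0426]
tcp_rot: [0.0, 0.081, 0.997, -0.0]
force: [-5.0, 3.6, 12.1]
grip_width: 0.0277
```

```bash
python3 st.py
```

```text
22.3 [ 0.4565 -0.312   0.0426] [-5.08  3.8  11.77] [ 0.505  0.865 -0.006] yaw -0.1628 [ 4.000e-04  8.130e-02  9.967e-01 -2.000e-04]
```

Firmly down. I'll ease the load, then open and go straight up.

Request:
drive_tool(commands=[[[0, 0, 0], [0, 0, 0.0007], 0], [[0, 0, 0], [0, 0, 0.0013], 0], [[0, 0, 0], [0, 0, 0.0013], 0], [[0, 0, 0], [0, 0, 0.0013], 1], [[0, 0, 0], [0, 0, 0.0013], 1], [[0, 0, 0], [0, 0, 0.0013], 1], [[0, 0, 0], [0, 0, 0.0013], 1], [[0, 0, 0], [0, 0, 0.0013], 1]])

```text
time: 22.97
ee_pos: [0.4565, -0.3121, 0.0418]
tcp_rot: [-0.0, 0.081, 0.997, 0.0]
force: [0.4, -0.1, 0.8]
grip_width: 0.0845
```

Request:
drive_tool(commands=[[[0, 0, 0], [0, 0, 0], 1], [[0, 0, 0], [0, 0, 0], 1], [[0, 0, 0], [0, 0, 0], 1], [[0, 0, 0], [0, 0, 0], 1], [[0, 0, 0], [0, 0, 0], 1]])

```text
time: 23.38
ee_pos: [0.4565, -0.312, 0.0421]
tcp_rot: [0.0, 0.081, 0.997, -0.0]
force: [-0.8, 0.4, 0.4]
grip_width: 0.0856
```

Request:
drive_tool(commands=[[[0, 0, 0], [0, 0, 0.01], 1], [[0, 0, 0], [0, 0, 0.03], 1], [[0, 0, 0], [0, 0, 0.06], 1], [[0, 0, 0], [0, 0, 0.09], 1], [[0, 0, 0], [0, 0, 0.12], 1], [[0, 0, 0], [0, 0, 0.15], 1], [[0, 0, 0], [0, 0, 0.17], 1], [[0, 0, 0], [0, 0, 0.17], 1]])

```text
time: 24.05
ee_pos: [0.4589, -0.3137, 0.2187]
tcp_rot: [0.005, 0.081, 0.997, -0.003]
force: [0.5, -1.0, 0.6]
grip_width: 0.0852
```

Request:
drive_tool(commands=[[[0, 0, 0], [-0.03, 0.02, 0], 1], [[0, 0, 0], [-0.06, 0.04, 0], 1], [[0, 0, 0], [-0.09, 0.06, 0], 1], [[0, 0, 0], [-0.12, 0.08, 0], 1], [[0, 0, 0], [-0.14, 0.09, 0], 1], [[0, 0, 0], [-0.14, 0.09, 0], 1], [[0, 0, 0], [-0.14, 0.09, 0], 1]])

```text
time: 24.63
ee_pos: [0.3158, -0.2216, 0.2125]
tcp_rot: [0.001, 0.081, 0.997, -0.0]
force: [0.2, -0.8, 0.1]
grip_width: 0.0858
```

```bash
python3 st.py
python3 - <<'E'
from h import *
im=cams.read_camera("side"); t=cams.read_camera("top"); cv2.imwrite("pics/end.png",im); cv2.imwrite("pics/endtop.png",t)
m=mask(t,(5,150,195),(18,255,255),(412,190,502,280)); k=big(m); q=cv2.minAreaRect(k); print("post top",q, onz("top",q[0],.084)[:2]-[.4563,-.3112])
cv2.imwrite("pics/endv.png",np.hstack([cv2.resize(t[150:290,270:500],(800,487))]))
E
python3 ang.py pics/end.png
```

```text
24.7833 [ 0.3175 -0.2227  0.2123] [-0.06 -0.05  0.32] [-0.009 -0.02  -0.026] yaw -0.1627 [ 6.000e-04  8.130e-02  9.967e-01 -3.000e-04]
post top ((463.7647399902344, 230.4412078857422), (9.943960189819336, 9.216353416442871), 14.03624439239502) [ 0.0011368  -0.00015035]
side (np.float64(-0.07593022471922524), array([0.4258, 0.1777]), array([0.5416, 0.1689]), 0.17) front (np.float64(1.4757094302201372), array([ 0.58  , -0.0529]), array([0.5944, 0.0986]), 0.39) hinge est 0.019156671855534047 side yaw -0.07593022471922524 front yaw -0.09508689657475933
```

View pics/endv.png

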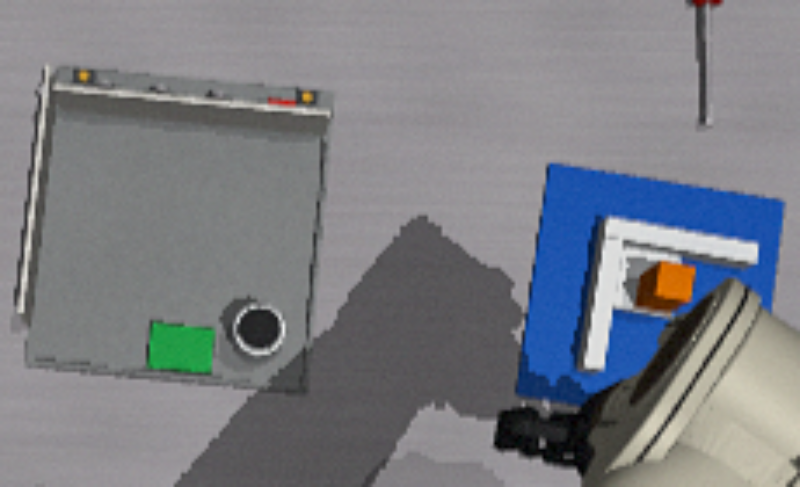

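View pics/end.png

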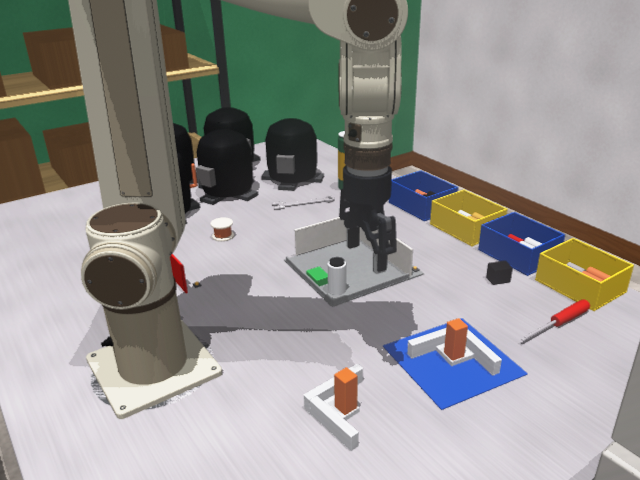

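The top view shows the square flat in the middle of the mat, post at (665,285) in the crop and 1 mm from centre, and the side panel now square. In the side view the gripper covers the box, so that last angle fit (0.019) isn't valid. I'll check the angle from the unobstructed top picture instead.

Run:
```python
from h import *
t=cv2.imread("pics/endtop.png"); s=800/230; A=lambda x,y:(270+(x+.5)/s-.5,150+(y+.5)/s-.5)
def a(p,q,sg,z=.075):
    e=edge(t,p,q,sign=sg); P,Q=onz("top",e[0],z),onz("top",e[1],z); d=Q-P; return np.arctan2(d[1],d[0]),round(float(e[2]),2)
fi=a(A(65,92),A(328,115),-1); fo=a(A(65,84),A(328,109),1)
si=a(A(50,90),A(25,308),1); so=a(A(43,75),A(17,305),-1); si2=a(A(50,90),A(25,308),-1)
print(fi,fo,si,so,si2)
for x in (si,so,si2): print("hinge",x[0]%(2*np.pi)-np.pi-(np.mean([fi[0],fo[0]])+np.pi/2))
```

```text
(np.float64(-1.652280901397171), 0.21) (np.float64(-1.6480904578846167), 0.17) (np.float64(3.062544327444396), 0.13) (np.float64(3.060393793310957), 0.12) (np.float64(3.0603420875169083), 0.13)
hinge 0.0003410267006001
hinge -0.0018095074328390304
hinge -0.0018612132268875925
```

The top view gives a hinge angle within ±0.002 rad. Handing in.

```bash
python3 -c "
from workcell import manip; print(manip.finish_job())"
```

```text
the job is handed in; nothing more can be done
None
```

The square was pressed into the corner and is back on the mat, and I handed the job in at about 25 s. No verdict is reported.

- **Pressing:** I gripped the farther square (the one on the mat) by its post and felt for the front panel. I then swept the side panel square and held at about 11 N on each for over a second. These are wrist-sensor readings, so the split between the two panels is approximate because of friction. The highest I read was about 11.4 N on either axis, well under 22 N.
- **Side panel:** it started leaning about 0.105 rad. Camera fits gave -0.004 rad while pressed, -0.002 after backing off, and between -0.002 and +0.0003 at the end.
- **Square:** it was put down on felt contact and released, with its post about 1 mm from the mat's centre. The gripper ended open and clear of everything, with wrist force about 0.
- **Check that disagreed:** one final fit from the side camera gave 0.019 rad. The gripper was blocking that view, so I discarded it and used the clear top view instead.
- **Bystanders:** none looked moved in the last pictures; I did not measure them.

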